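Hook the red lock plunger up out of its deep post

ROBOT

A 6-joint arm with a two-finger parallel gripper is mounted at the origin on the work surface. World frame = base frame: x ahead of the robot, y to its left, z up, the work surface at z = 0. Lengths are in m, angles in rad, forces in N, time in s.
With the tool pointing down it reaches from about 0.3 to 0.875 m from the base axis. Payload 6.4 kg.
Tool frame: the origin (TCP) lies on the centre line of the jaws, within the pads' length; the fingertips stand manip.nose_length ahead of it and the grasp point (between the pads) lies 11 mm behind it (manip.nose_length is the distance from the TCP to the fingertips, in m); z points along the fingers, x is the direction in which the jaws open and shut, and the axes are right-handed (so a half turn about z gives the same grasp; the last joint's range is limited). The gripper opens to 85 mm and grips with 20 to 120 N. Pads are 22 mm wide; open, the fingers measure 114 mm over their backs; the gripper's body (76 mm by 85 mm) begins 54 mm behind the grasp point. The pads swing forward as they close: fully open they stand 13 mm farther back than shut.
Start: joints at [-1.542, 0.181, 1.607, -0, 1.354, -0.206], TCP at [0.134, -0.559, 0.239] pointing down, gripper open.
Joint ranges: [-2.99, 2.99], [-0.89, 2.07], [0.3, 2.58], [-1.14, 4.28], [0, 2.63], [-3.12, 3.12]. Speed limits (rad/s): [2.57, 2.57, 3.01, 3.14, 3.14, 3.14].

INTERFACE

Orientations are given as a unit quaternion [x, y, z, w].
In Python, from station import manip gives the robot as it stands.
- The arm moves only by the tool drive_tool, never from a script. Its argument "moves" is a list of rows, each a list of 3 entries, a list of its own where there are three numbers: the shift along the tool's x, y, z in cm, then the turn, a rotation vector about the tool's x, y, z in rad, then the finger opening in cm, from 0 to 8.54. A call has exactly 8 rows; each row shifts and turns the pose as measured when the row begins, along the tool's axes as they then stand; what a row does not reach is not made up. A row lasts 1/12 s, in which the tool goes at most 41.7 mm and 7.16 degrees, less where a joint would pass 70% of its speed; a pose out of reach is approached as far as the arm can. A call with a gripper value outside its range is refused whole. The fingers move at their own pace and stop on an object; the grip force is fixed at half the most. Time passes only in rows, so rows that do not move let the fingers close, or fill a call up. It gives the time, the measured TCP pose, the force and the opening at its end, in the units of the state.
- manip.sense(): the state, without advancing time (a new reading comes with each control period).
- manip.capture(name): name is "scene" or "top"; returns a dict with "image" (480x640x3 uint8, blue, green, red), "camera_matrix" (3x3 intrinsics, pixels), "rvec" (rotation vector, rad) and "tvec" (3), from world to camera coordinates, as OpenCV has them. Camera axes: x right, y down, z forward; pixel columns grow to the right and rows downward; lengths in m; the calibration is good to about 2 mm. A picture is of the moment at which its call begins. There is no depth.
- manip.hand_in(): hands the job in, once; it reports no verdict.
The state is a dict: "time": time; "joint_positions": joint angles; "joint_vel": joint speeds; "joint_torque": joint torques, N m; "tool_pos": TCP position; "orientation": TCP orientation; "wrist_force": force on the tool from outside, world axes, zero at the start; "ft_torque": the same for the moment, N m; "width": finger opening in m.
Only numpy, scipy, OpenCV 4.12 (cv2) and the standard library are available. Lean on these libraries where they do the work, as an engineer would, in place of code of your own. Each camera call takes 0.05 s, during which the arm holds its last target. There are 200 camera calls.

TASK

Take the orange-handled hook tool from its wooden stand, hook the red eye that sits deep in the red-ringed lock post and draw the plunger gently all the way up to its stop, then seat the lock by holding a steady pull of about 20 N against the stop for a second. Unhook, leaving the plunger up, and put the hook tool back upright in the slot of its stand with its flange resting on top. Touch the plunger only with the tool, never with the fingers, never push or pull with more than about 25 N, leave the yellow plunger alone and do not disturb the other things.

Things in the scene. Friction and masses are not known exactly. Their poses are not given: they have to be found in the camera images.
- hook: Hook tool, loose, about 110 g, hanging upright in the slot of the stand. Origin: centre of the underside of its steel flange (52 mm along x, 36 along y, 5 thick), z up along the handle. Orange handle 24 mm (x) by 16 mm (y), from z = 5 to 70 mm: pinch it across y. A steel rod of 5 mm diameter runs along the axis from z = 0 down to -105 mm, ending in the toe.
- hook_toe (a point): Corner of the hook's toe, at x = 12, z = -105 mm in the tool's frame, axes as the tool's. The toe, 4 mm thick, runs from the rod's foot along the tool's +x to here and turns up; its tip reaches x = 14 mm (outer face) and z = -97 mm (top). The tool's lowest point is z = -107.5 mm. Clear gap between rod and upturned tip 7.5 mm.
- stand: Fixed wooden tool stand, 84 (x) x 80 (y) x 125 mm high, blue band at its foot. Origin: centre of its underside. A vertical slot, 31 mm along x and 19 mm along y, centred 4 mm to +x of the origin, goes right through. The tool hangs in it, its flange on the top face, the rod near x = y = 0 and the toe to the stand's +x.
- stand_top (a point): Centre of the stand's top face (125 mm up, above its origin).
- red_post: Fixed green square lock post, 86 x 86 x 120 mm, with a red ring round the mouth of its vertical bore, 50 mm in diameter. Origin: centre of its underside, z up. The eye of its plunger lies in the post's own y-z plane, so the hook's toe must point along the post's x (either way), the line through the two red dashes on the post's top.
- red_post_mouth (a point): Centre of the red post's bore, level with its top face (120 mm up).
- red_plunger: Red plunger, sliding up and down in the red post. Origin: centre of the top of its white head (47 mm disc nearly filling the bore), axes as the post's. On the head stands the red eye: an upright arch of 4 mm round bar in the y-z plane, top bar's axis at z = 24 mm; opening 20 mm wide (y), 22 mm high, open right through along x. Starts with its head 36 to 66 mm above the table.
- red_eye (a point): Middle of the top bar of the red eye; moves with the plunger. The plunger drags with about 6 N either way and stays where it is left. Its hard stop is not the same each time: it lies where this point is 6 to 28 mm above the post's top, and must be felt: beyond it the pull rises steeply.
- yellow_post: The other lock post, same but with a yellow ring; origin at the centre of its underside. Leave its plunger as it is.
- yellow_plunger: The yellow post's plunger with its yellow eye, built as the red one; must not be touched.
- cutter: Green foam cutter with grey gridded plate, fixed, 250 (x) x 420 (y) mm, plate 106 mm high, with an aluminium bow up to 235 mm along its far side. Origin: centre of its underside.
- foam_arch: Bystander: U-shaped yellow foam piece lying on the foam cutter, 100 x 120 x 40 mm. Origin: centre of its underside.
- foam_slab: Bystander: yellow foam slab, 110 x 160 x 50 mm. Origin: centre of its underside.
- tape: Bystander: blue tape roll, 90 mm across, 22 mm high. Origin: centre of its underside.
- cup: Bystander: grey cup, 76 mm across, 95 mm high. Origin: centre of its underside.
- rule: Bystander: aluminium rule lying flat, 200 x 30 x 4 mm. Origin: centre of its underside.
- glue: Bystander: white glue bottle with red cap, 52 mm across, 130 mm high. Origin: centre of its underside.
- driver: Bystander: screwdriver lying down. Origin: under the middle of the tool.
There are look-alikes about, which are no part of the job. Of the things shaped like the stand, the wooden one is meant. Leave any turquoise look-alike of the hook alone.

How it is judged:
On the way, in this order (a step that is already met when the one before it is completed fails the run):
1. the hook tool is lifted out of its stand (z of hook in the frame of stand_top above 0.06 m), for 0.1 s.
2. the hook pulls the red plunger firmly against its stop, with over 14 N, the eye clear above the post (z of red_eye in the frame of red_post_mouth above 0.004 m and contact force between hook and red_plunger above 14 N), for 0.4 s.
At the end, for the whole second after the job is handed in: The red plunger is still up, the top bar of its eye over 4 mm above the post's top, unhooked, and the hook tool stands at rest and upright (within 0.06 rad) in the stand's slot, its flange on the top face (within 3 mm in height, 14 mm of the stand's axis), released (z of red_eye in the frame of red_post_mouth above 0.004 m and horizontal distance between hook and stand_top below 0.014 m and z of hook in the frame of stand_top between -0.003 and 0.003 m and angle between hook's own z axis and vertical below 0.06 rad and linear speed of hook below 0.02 m/s and contact force between hook and red_plunger below 0.1 N); the robot touches nothing.
It fails at once if the hook tool presses or pulls on the red post or its plunger with more than 30 N (contact force between hook and red_post above 30 N).
It fails at once if fingers touch the red plunger (contact force between the fingers and red_plunger above 0.5 N).
It fails at once if the yellow plunger or its eye is touched (contact force between any of hook, the fingers and yellow_plunger above 0.5 N).
It fails at once if a bystander is shifted by more than 20 mm (distance of any of foam_arch, foam_slab, tape, cup, rule, glue, driver from where it was at the start of the episode above 0.02 m).
It also fails if it takes over 72 s, if anything falls off the work surface, if the arm or the gripper's body presses on something with over 40 N, if the wrist force passes 120 N, or if a joint passes its speed limit or range.

## Working session

There is one attempt and no reset: what is moved stays moved. The work goes in short steps, Python scripts to look and compute and a tool call to move; the robot and the scene stay as the last step left them, time stands still between calls to the robot, and variables do not carry over. Pictures are saved under pics/ and viewed, about 8 in all and at most 12, crops included, and the job is handed in when it is done.

Besides the shell and the picture viewer there is one more tool, called in YAML: its name, and indented under it one key for each argument. drive_tool: Moves the arm, as the interface text tells. Its arguments: {"type":"object","properties":{"moves":{"type":"array"}},"required":["moves"]}

```bash
ls; mkdir -p pics
python3 - <<'E'
from station import manip
import cv2,pickle
print(manip.nose_length, manip.sense())
for n in("scene","top"):
    c=manip.capture(n); cv2.imwrite(f"pics/{n}0.png",c["image"]); pickle.dump(c,open(f"{n}0.pkl","wb")); print(n,c["camera_matrix"].tolist(),c["rvec"],c["tvec"])
E
```

```text
pics
0.008 {'time': 0.0, 'joint_positions': array([-1.54227457e+00,  1.81551482e-01,  1.60798853e+00, -1.45574898e-06,
        1.35378768e+00, -2.06311893e-01]), 'joint_vel': array([ 1.47708740e-03, -4.76610158e-04,  8.58931405e-05,  2.44834767e-03,
        6.09936816e-04, -2.17342707e-03]), 'joint_torque': array([ 2.26209511e-05, -4.44876730e+01, -3.51340699e+01, -2.24633491e-04,
        9.02499160e-03,  2.46044657e-06]), 'tool_pos': array([ 0.13378629, -0.55867815,  0.23838767]), 'orientation': array([ 7.85073429e-01, -6.19402097e-01, -5.57092636e-04, -6.65009552e-04]), 'wrist_force': array([-1.14756181, -0.60695034, -0.0878802 ]), 'ft_torque': array([ 0.02434496, -0.0665451 , -0.00744788]), 'width': 0.08520399657461732}
scene [[588.3838692313117, 0.0, 323.8720152314044], [0.0, 588.3838692313117, 237.93420473023752], [0.0, 0.0, 1.0]] [ 1.61539181  2.06295573 -0.74341689] [ 0.12446004 -0.31069738  1.80515101]
top [[561.5428011385354, 0.0, 314.7724666023581], [0.0, 561.5428011385354, 235.65348762420405], [0.0, 0.0, 1.0]] [ 2.17743259 -2.17127307  0.07837598] [-0.00307002  0.47777235  1.67270764]
```

View pics/scene0.png

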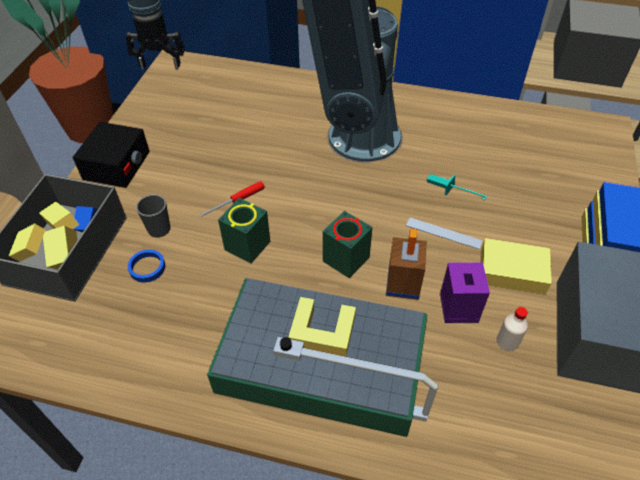

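View pics/top0.png

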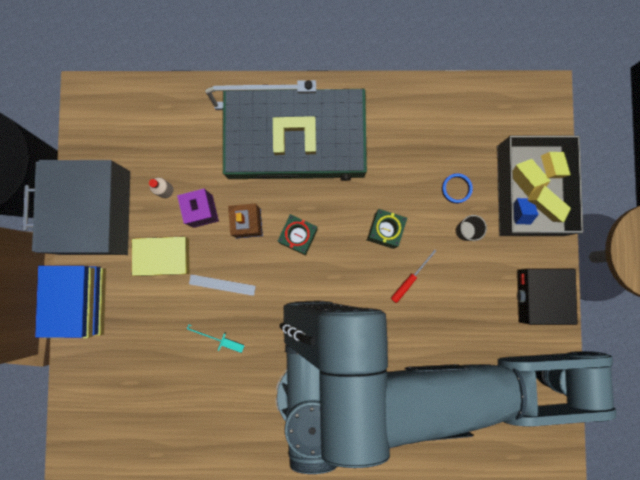

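The top view shows the orange handle in the wooden stand at (241,218), the red post at (298,235) and the yellow post at (388,228). The look-alikes are the purple stand at (197,207) and the turquoise hook at (220,340). I choose the wooden stand with the orange handle and check it in a close crop.

```bash
cat > h.py <<'E'
import cv2,numpy as np,pickle
def load(n): return pickle.load(open(n+".pkl","rb"))
def ray(c,p):
    R=cv2.Rodrigues(c["rvec"])[0]; u=cv2.undistortPoints(np.array([[p]],float),c["camera_matrix"],None)[0,0]
    return -R.T@c["tvec"].ravel(), R.T@np.array([*u,1])
def onz(c,p,z):
    o,d=ray(c,p); return o+d*(z-o[2])/d[2]
def proj(c,P): return cv2.projectPoints(np.array(P,float).reshape(-1,3),c["rvec"],c["tvec"],c["camera_matrix"],None)[0].reshape(-1,2)
def two(c1,p1,c2,p2):
    o1,d1=ray(c1,p1);o2,d2=ray(c2,p2); t=np.linalg.lstsq(np.c_[d1,-d2],o2-o1,rcond=None)[0]
    a,b=o1+d1*t[0],o2+d2*t[1]; return (a+b)/2,np.linalg.norm(a-b)
E
python3 - <<'E'
from h import *
t=load("top0");s=load("scene0")
a=cv2.resize(t["image"][190:270,215:325],None,fx=7,fy=7,interpolation=cv2.INTER_CUBIC)
b=cv2.resize(s["image"][200:310,315:435],None,fx=6,fy=6,interpolation=cv2.INTER_CUBIC)
cv2.imwrite("pics/ct.png",a);cv2.imwrite("pics/cs.png",b[:600])
for n,c in(("top",t),("scene",s)):
    hsv=cv2.cvtColor(c["image"],cv2.COLOR_BGR2HSV)
    for k,lo,hi in(("orange",(8,190,150),(20,255,255)),("red",(0,150,120),(5,255,255)),("wood",(5,100,40),(14,190,150))):
        m=cv2.inRange(hsv,lo,hi)
        nn,_,st,ce=cv2.connectedComponentsWithStats(m)
        print(n,k,[(st[i].tolist(),ce[i].round(1).tolist()) for i in range(1,nn) if st[i,4]>25][:14])
E
```

```text
top orange []
top red [([149, 179, 9, 8, 57], [152.8, 182.6]), ([285, 220, 24, 28, 167], [296.3, 233.3]), ([392, 274, 25, 29, 246], [403.5, 288.0])]
top wood [([228, 204, 33, 33, 641], [245.3, 219.7]), ([0, 230, 45, 133, 3121], [18.9, 298.7]), ([390, 273, 24, 31, 65], [399.2, 289.2]), ([44, 339, 6, 26, 83], [46.8, 352.6])]
scene orange [([410, 229, 7, 9, 55], [413.0, 233.4])]
scene red [([231, 181, 33, 20, 228], [247.6, 190.4]), ([333, 218, 29, 22, 202], [347.1, 228.8]), ([516, 307, 12, 10, 90], [521.3, 311.4])]
scene wood [([298, 9, 9, 16, 86], [301.4, 17.1]), ([71, 14, 8, 18, 44], [74.2, 23.2]), ([0, 43, 113, 100, 2896], [67.6, 94.6]), ([387, 238, 40, 57, 1315], [406.0, 267.8])]
```

View pics/ct.png

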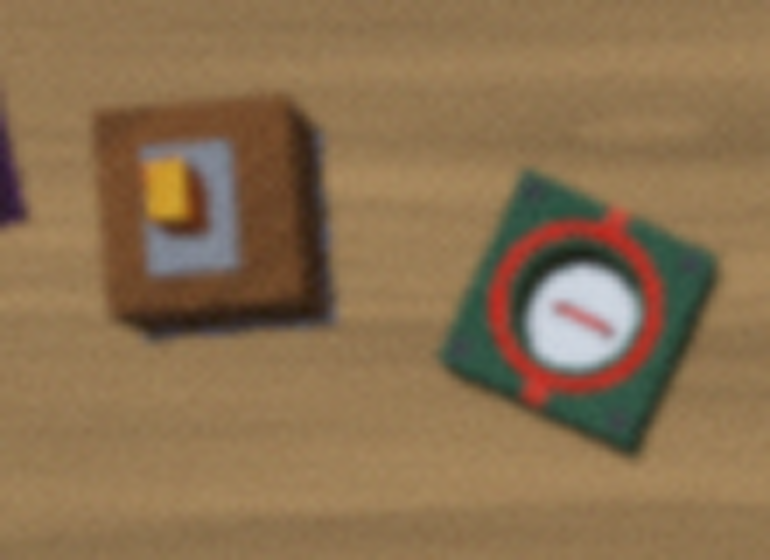

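View pics/cs.png

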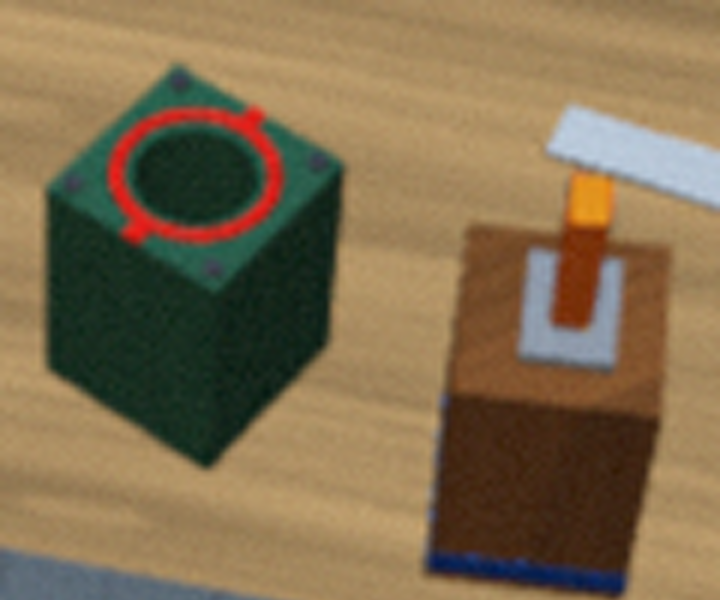

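The crops show the tool in the wooden stand with its flange's long side roughly along world x. The red post is turned about 25°, with its eye bar seen at crop (583,318). Next I turn the corners into positions.

Run:
```python
from h import *
from scipy.spatial.transform import Rotation as Ro
from station import manip
t=load("top0");s=load("scene0")
T=lambda u,v:((u+.5)/7-.5+215,(v+.5)/7-.5+190)
S=lambda u,v:((u+.5)/6-.5+315,(v+.5)/6-.5+200)
def rect(c,f,pts,z):
    P=np.array([onz(c,f(*p),z)[:2] for p in pts]); e=[P[(i+1)%4]-P[i] for i in range(4)]
    print(" ctr",P.mean(0).round(4),"sides",[round(np.linalg.norm(x)*1e3) for x in e],"ang",[round(np.degrees(np.arctan2(x[1],x[0])),1) for x in e])
print("stand T");rect(t,T,[(95,110),(290,97),(308,303),(112,318)],.125)
print("stand S");rect(s,S,[(470,226),(670,246),(658,418),(448,392)],.125)
print("flange T");rect(t,T,[(140,150),(231,138),(239,268),(148,278)],.130)
print("flange S");rect(s,S,[(527,248),(624,260),(615,368),(517,357)],.130)
print("post T");rect(t,T,[(527,170),(717,258),(633,455),(442,358)],.12)
print("post S");rect(s,S,[(178,65),(344,163),(218,292),(47,187)],.12)
print("ring T",onz(t,T(577,305),.12).round(4),"ring S",onz(s,S(196,174),.12).round(4))
print("dash T",[onz(t,T(*p),.12)[:2].round(4) for p in((617,215),(535,392))],"dash S",[onz(s,S(*p),.12)[:2].round(4) for p in((255,116),(134,233))])
print("handle T",onz(t,T(166,190),.195).round(4),"S",onz(s,S(592,199),.195).round(4), "2v",two(t,T(166,190),s,S(592,199)))
for z in(.06,.075,.09): print("eye",z,onz(t,T(583,318),z).round(4))
st=manip.sense();print(Ro.from_quat(st["orientation"]).as_matrix().round(3))
```

```text
stand T
 ctr [0.5157 0.2   ] sides [79, 84, 80, 85] ang [np.float64(-86.1), np.float64(-174.4), np.float64(94.5), np.float64(5.6)]
stand S
 ctr [0.5173 0.2008] sides [78, 85, 79, 83] ang [np.float64(96.3), np.float64(4.6), np.float64(-85.1), np.float64(-176.1)]
flange T
 ctr [0.5144 0.204 ] sides [37, 53, 37, 52] ang [np.float64(-82.3), np.float64(-175.8), np.float64(96.4), np.float64(4.4)]
flange S
 ctr [0.515  0.2035] sides [38, 53, 37, 54] ang [np.float64(94.6), np.float64(4.4), np.float64(-84.3), np.float64(-174.9)]
post T
 ctr [0.4745 0.0466] sides [85, 87, 87, 84] ang [np.float64(-114.8), np.float64(157.2), np.float64(63.2), np.float64(-23.8)]
post S
 ctr [0.4757 0.0481] sides [84, 84, 86, 85] ang [np.float64(64.8), np.float64(-24.5), np.float64(-114.9), np.float64(154.6)]
ring T [0.4765 0.0477 0.12  ] ring S [0.4751 0.0476 0.12  ]
dash T [array([0.5132, 0.0316]), array([0.4412, 0.0645])] dash S [array([0.4392, 0.0642]), array([0.5108, 0.0305])]
handle T [0.5143 0.204  0.195 ] S [0.515  0.2042 0.195 ] 2v (array([0.5144089, 0.2041586, 0.1943565]), np.float64(3.785678251977795e-05))
eye 0.06 [0.4763 0.0477 0.06  ]
eye 0.075 [0.475 0.047 0.075]
eye 0.09 [0.4737 0.0464 0.09  ]
[[ 0.233 -0.973 -0.   ]
 [-0.973 -0.233  0.002]
 [-0.002 -0.    -1.   ]]
```

drive_tool:
  moves:
    - [[-2.7,-2.3,-0.3],[0,0,0],8.5]
    - [[-2.7,-2.3,-0.3],[0,0,0],8.5]
    - [[-2.7,-2.3,-0.3],[0,0,0],8.5]
    - [[-2.7,-2.3,-0.3],[0,0,0],8.5]
    - [[-2.7,-2.3,-0.3],[0,0,0],8.5]
    - [[-2.7,-2.3,-0.3],[0,0,0],8.5]
    - [[-2.7,-2.3,-0.3],[0,0,0],8.5]
    - [[-2.7,-2.3,-0.3],[0,0,0],8.5]

```text
time: 0.77
tool_pos: [0.2627, -0.2986, 0.2579]
orientation: [0.782, -0.624, -0.004, -0.003]
wrist_force: [2.0, -0.9, 0.2]
width: 0.085
```

drive_tool:
  moves:
    - [[-2.7,-2.3,0],[0,0,0],8.5]
    - [[-2.7,-2.3,0],[0,0,0],8.5]
    - [[-2.7,-2.3,0],[0,0,0],8.5]
    - [[-2.7,-2.3,0],[0,0,0],8.5]
    - [[-2.7,-2.3,0],[0,0,0],8.5]
    - [[-2.7,-2.3,0],[0,0,0],8.5]
    - [[-2.7,-2.3,0],[0,0,0],8.5]
    - [[-2.7,-2.3,0],[0,0,0],8.5]

```text
time: 1.43
tool_pos: [0.3967, -0.033, 0.2601]
orientation: [0.78, -0.625, -0.003, -0.003]
wrist_force: [1.2, -0.2, -0.0]
width: 0.0848
```

```bash
cat > go.py <<'E'
import sys,numpy as np
from station import manip
from scipy.spatial.transform import Rotation as Ro
# usage: go.py x y z toolx_yaw_deg [tilt correction included]
def state():
    s=manip.sense(); R=Ro.from_quat(s["orientation"]); M=R.as_matrix()
    print("t",round(s["time"],2),"pos",(s["tool_pos"]*1e3).round(1),"yaw",round(np.degrees(np.arctan2(M[1,0],M[0,0])),2),"F",s["wrist_force"].round(1),"w",round(s["width"]*1e3,1),"q6",round(s["joint_positions"][5],2),"zax",M[:,2].round(4))
    return s,R
if __name__=="__main__":
    s,R=state(); a=[float(v) for v in sys.argv[1:]]
    if a:
        print("shift cm",(R.inv().apply(np.array(a[:3])-s["tool_pos"])*100).round(2))
        y=np.radians(a[3]); G=Ro.from_matrix(np.c_[[np.cos(y),np.sin(y),0],[np.sin(y),-np.cos(y),0],[0,0,-1]])
        print("rotvec",(R.inv()*G).as_rotvec().round(4)); print("shift in target frame",(G.inv().apply(np.array(a[:3])-s["tool_pos"])*100).round(2))
E
python3 go.py .5147 .204 .23 -85.3
```

```text
t 1.43 pos [396.7 -33.  260.1] yaw -77.39 F [ 1.2 -0.2 -0. ] w 84.8 q6 0.96 zax [ 3.0e-04  8.4e-03 -1.0e+00]
shift cm [-20.53 -16.68   3.21]
rotvec [-0.0016  0.0083  0.138 ]
shift in target frame [-22.65 -13.7    3.01]
```

drive_tool:
  moves:
    - [[0,0,0],[0,0.01,0.07],8.5]
    - [[-3,-2,0],[0,0,0.07],8.5]
    - [[-3.2,-1.9,0],[0,0,0],8.5]
    - [[-3.2,-1.9,0],[0,0,0],8.5]
    - [[-3.2,-1.9,0],[0,0,0],8.5]
    - [[-3.2,-1.9,0.2],[0,0,0],8.5]
    - [[-3.2,-1.9,0.2],[0,0,0],8.5]
    - [[-3,-1.8,0.2],[0,0,0],8.5]

```text
time: 2.1
tool_pos: [0.5125, 0.2119, 0.2523]
orientation: [0.733, -0.68, 0.002, 0.0]
wrist_force: [-0.0, -0.6, 0.9]
width: 0.0851
```

```bash
python3 go.py .5147 .204 .23 -85.3
```

```text
t 2.1 pos [512.5 211.9 252.3] yaw -85.73 F [-0.  -0.6  0.9] w 85.1 q6 1.68 zax [ 0.0024 -0.0028 -1.    ]
shift cm [ 0.8  -0.16  2.24]
rotvec [-0.0022 -0.003  -0.0075]
shift in target frame [ 0.8  -0.16  2.23]
```

drive_tool:
  moves:
    - [[0.4,-0.1,0.5],[0,0,0],8.5]
    - [[0.4,-0.1,0.5],[-0.002,-0.003,-0.006],8.5]
    - [[0,0,1],[0,0,0],8.5]
    - [[0,0,1],[0,0,0],8.5]
    - [[0,0,0.5],[0,0,0],8.5]
    - [[0,0,0],[0,0,0],8.5]
    - [[0,0,0],[0,0,0],8.5]
    - [[0,0,0],[0,0,0],8.5]

```text
time: 2.77
tool_pos: [0.5135, 0.2063, 0.2101]
orientation: [0.736, -0.677, -0.003, 0.002]
wrist_force: [0.2, -0.0, -0.5]
width: 0.0854
```

```bash
python3 go.py .5147 .204 .155 -85.3
```

```text
t 2.77 pos [513.5 206.3 210.1] yaw -85.19 F [ 0.2 -0.  -0.5] w 85.4 q6 1.65 zax [-6.9e-03  5.0e-04 -1.0e+00]
shift cm [ 0.24 -0.14  5.51]
rotvec [0.0069 0.0011 0.0019]
shift in target frame [ 0.24 -0.1   5.51]
```

drive_tool:
  moves:
    - [[0.1,-0.05,1.4],[0.003,0,0],8.5]
    - [[0.1,-0.05,1.4],[0.003,0,0],8.5]
    - [[0,0,1.4],[0,0,0],8.5]
    - [[0,0,1.2],[0,0,0],8.5]
    - [[0,0,0.2],[0,0,0],8.5]
    - [[0,0,0],[0,0,0],8.5]
    - [[0,0,0],[0,0,0],6]
    - [[0,0,0],[0,0,0],4]

```text
time: 3.43
tool_pos: [0.5185, 0.2025, 0.159]
orientation: [0.735, -0.678, 0.003, -0.005]
wrist_force: [-0.3, 0.2, 0.9]
width: 0.0634
```

```bash
python3 go.py .5147 .204 .155 -85.3
```

```text
t 3.43 pos [518.5 202.5 159. ] yaw -85.43 F [-0.3  0.2  0.9] w 63.4 q6 1.65 zax [ 0.0108  0.0027 -0.9999]
shift cm [-0.18  0.37  0.4 ]
rotvec [-0.011   0.0018 -0.0023]
shift in target frame [-0.18  0.37  0.4 ]
```

drive_tool:
  moves:
    - [[-0.1,0.2,0.2],[-0.006,0.001,0],4]
    - [[-0.08,0.17,0.2],[-0.005,0.001,0],3.5]
    - [[0,0,0],[0,0,0],3]
    - [[0,0,0],[0,0,0],0.8]
    - [[0,0,0],[0,0,0],0.8]
    - [[0,0,0],[0,0,0],0.8]
    - [[0,0,0],[0,0,0],0.8]
    - [[0,0,0],[0,0,0],0.8]

```text
time: 4.1
tool_pos: [0.5159, 0.2047, 0.1577]
orientation: [0.735, -0.678, 0.001, -0.001]
wrist_force: [-0.1, -0.2, 0.2]
width: 0.0151
```

```bash
python3 go.py .5147 .204 .155 -85.3
```

```text
t 4.1 pos [515.9 204.7 157.7] yaw -85.41 F [-0.1 -0.2  0.2] w 15.1 q6 1.65 zax [ 3.7e-03  3.0e-04 -1.0e+00]
shift cm [0.06 0.13 0.27]
rotvec [-0.0037  0.     -0.0019]
shift in target frame [0.06 0.13 0.27]
```

drive_tool:
  moves:
    - [[0,0,-0.5],[0,0,0],0.8]
    - [[0,0,-1],[0,0,0],0.8]
    - [[0,0,-1.5],[0,0,0],0.8]
    - [[0,0,-2],[0,0,0],0.8]
    - [[0,0,-2],[0,0,0],0.8]
    - [[0,0,-2],[0,0,0],0.8]
    - [[0,0,-2],[0,0,0],0.8]
    - [[0,0,-2],[0,0,0],0.8]

```text
time: 4.77
tool_pos: [0.5119, 0.2038, 0.2916]
orientation: [0.735, -0.678, -0.002, 0.003]
wrist_force: [-0.8, -1.0, -0.5]
width: 0.0152
```

drive_tool:
  moves:
    - [[0,0,-1.5],[0,0,0],0.8]
    - [[0,0,-1],[0,0,0],0.8]
    - [[0,0,0],[0,0,0],0.8]
    - [[0,0,0],[0,0,0],0.8]
    - [[0,0,0],[0,0,0],0.8]
    - [[0,0,0],[0,0,0],0.8]
    - [[0,0,0],[0,0,0],0.8]
    - [[0,0,0],[0,0,0],0.8]

```text
time: 5.43
tool_pos: [0.5126, 0.2039, 0.3233]
orientation: [0.735, -0.678, -0.0, 0.0]
wrist_force: [-0.3, 0.4, -1.7]
width: 0.0152
```

```bash
python3 go.py .5147 .204 .3 -85.3
python3 - <<'E'
from h import *
from station import manip
for n in("scene","top"):
    c=manip.capture(n); pickle.dump(c,open(f"{n}1.pkl","wb"))
    s=manip.sense()["tool_pos"]; u=proj(c,[s-[0,0,.08]])[0]; x,y=[int(v) for v in u]; x0,y0=max(0,x-50),max(0,y-50);print(n,x0,y0)
    cv2.imwrite(f"pics/{n}1.png",cv2.resize(c["image"][y0:y0+100,x0:x0+100],None,fx=6,fy=6,interpolation=cv2.INTER_CUBIC))
a=cv2.imread("pics/scene1.png")
E
```

```text
t 5.43 pos [512.6 203.9 323.3] yaw -85.43 F [-0.3  0.4 -1.7] w 15.2 q6 1.65 zax [-9.e-04 -5.e-04 -1.e+00]
shift cm [ 0.01 -0.21  2.33]
rotvec [ 0.0009 -0.0004 -0.0022]
shift in target frame [ 0.01 -0.21  2.33]
scene 365 167
top 185 165
```

View pics/scene1.png

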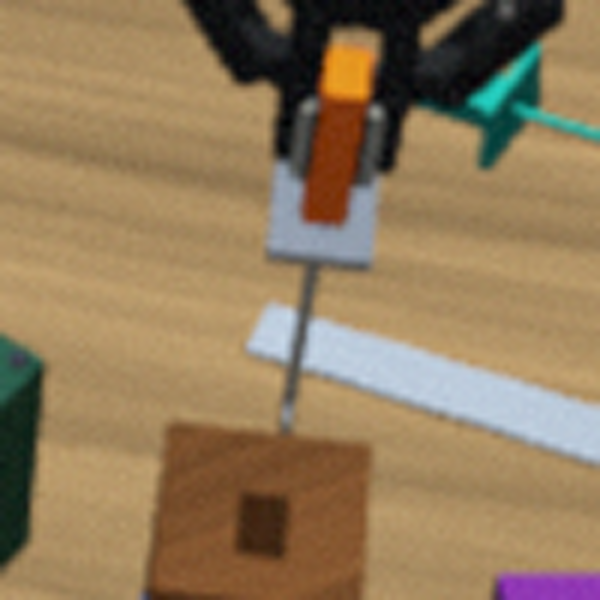

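The tool hangs from the gripper, with the rod's foot at crop (285,430) and the slot at (262,525). The toe direction is foreshortened, so I compare the slot offset and projected toe points.

Run:
```python
from h import *
s=load("scene1");t=load("top1")
S=lambda u,v:((u+.5)/6-.5+365,(v+.5)/6-.5+167)
iS=lambda p:((p[0]-365+.5)*6-.5,(p[1]-167+.5)*6-.5)
print("slot S",onz(s,S(262,525),.125), "stand corners", [onz(s,S(*p),.125)[:2].round(4) for p in((168,424),(371,446))])
a=np.radians(4.6);ex=np.array([np.cos(a),np.sin(a),0]);o=np.array([.5114,.2032,.2906])
for nm,x,z in(("flange",0,0),("rodfoot",0,-.1075),("toe+",.014,-.107),("tip+",.012,-.097),("toe-",-.014,-.107),("tip-",-.012,-.097),("fl front",.026,0)):
    print(nm,np.round(iS(proj(s,[o+ex*x+[0,0,z]])[0])))
# close-up big of toe, and top view
img=s["image"]; c=cv2.resize(img[222:246,400:424],None,fx=16,fy=16,interpolation=cv2.INTER_NEAREST)
T=t["image"][165:265,185:320]; cv2.imwrite("pics/mix.png",np.hstack([c,cv2.resize(T[:96],(540,384),interpolation=cv2.INTER_CUBIC)[:, :410]]))
```

```text
slot S [0.52114973 0.2015928  0.125     ] stand corners [array([0.48  , 0.1581]), array([0.4721, 0.237 ])]
flange [322. 213.]
rodfoot [287. 410.]
toe+ [285. 438.]
tip+ [288. 416.]
toe- [290. 381.]
tip- [292. 368.]
fl front [317. 267.]
```

View pics/mix.png

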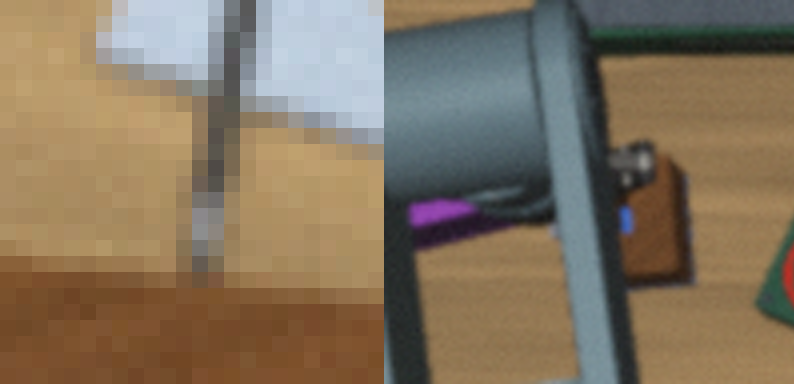

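drive_tool:
  moves:
    - [[1.8,0,0],[0,0,0.1],0.8]
    - [[1.8,0,0],[0,0,0.1],0.8]
    - [[1.8,0,0],[0,0,0.1],0.8]
    - [[1.8,0,0],[0,0,0.1],0.8]
    - [[1.8,0,0],[0,0,0.1],0.8]
    - [[1.8,0,0],[0,0,0],0.8]
    - [[1.8,0,0],[0,0,0],0.8]
    - [[0,0,0],[0,0,0],0.8]

```text
time: 6.2
tool_pos: [0.4841, 0.0792, 0.3197]
orientation: [-0.535, 0.845, 0.002, -0.003]
wrist_force: [-0.1, -0.3, -0.6]
width: 0.0155
```

```bash
python3 go.py .4602 .0545 .30 -114.5
python3 - <<'E'
from h import *
s=load("scene1")
S=lambda u,v:((u+.5)/6-.5+365,(v+.5)/6-.5+167)
print("front edge mid",onz(s,S(318.5,262),.2906),"expected (toe+ 26mm)", np.array([.5114,.2032])+.026*np.array([.9968,.0802]))
E
```

```text
t 6.2 pos [484.1  79.2 319.7] yaw -115.34 F [-0.1 -0.3 -0.6] w 15.5 q6 1.93 zax [-6.9e-03 -6.0e-04 -1.0e+00]
shift cm [3.25 1.09 1.99]
rotvec [ 0.006  -0.0034 -0.0147]
shift in target frame [3.24 1.15 1.97]
front edge mid [0.53469754 0.20526722 0.2906    ] expected (toe+ 26mm) [0.5373168 0.2052852]
```

drive_tool:
  moves:
    - [[1.1,0.4,0.6],[0.003,-0.002,-0.007],0.8]
    - [[1.1,0.4,0.6],[0.003,-0.002,-0.007],0.8]
    - [[1.1,0.35,0.6],[0,0,0],0.8]
    - [[0,0,0.6],[0,0,0],0.8]
    - [[0,0,0.6],[0,0,0],0.8]
    - [[0,0,0.4],[0,0,0],0.8]
    - [[0,0,0],[0,0,0],0.8]
    - [[0,0,0],[0,0,0],0.8]

```text
time: 6.87
tool_pos: [0.4606, 0.0554, 0.2834]
orientation: [-0.54, 0.841, 0.001, 0.002]
wrist_force: [0.4, -0.7, -0.5]
width: 0.0155
```

```bash
python3 go.py .4602 .0545 .285 -114.5
python3 - <<'E'
from h import *
from station import manip
c=manip.capture("scene"); pickle.dump(c,open("scene2.pkl","wb"))
cv2.imwrite("pics/scene2.png",cv2.resize(c["image"][170:270,300:400],None,fx=6,fy=6,interpolation=cv2.INTER_CUBIC))
E
```

```text
t 6.87 pos [460.6  55.4 283.4] yaw -114.58 F [ 0.4 -0.7 -0.5] w 15.5 q6 1.86 zax [ 0.0017  0.003  -1.    ]
shift cm [ 0.1  -0.   -0.16]
rotvec [-0.0003  0.0035 -0.0013]
shift in target frame [ 0.1  -0.   -0.16]
```

View pics/scene2.png

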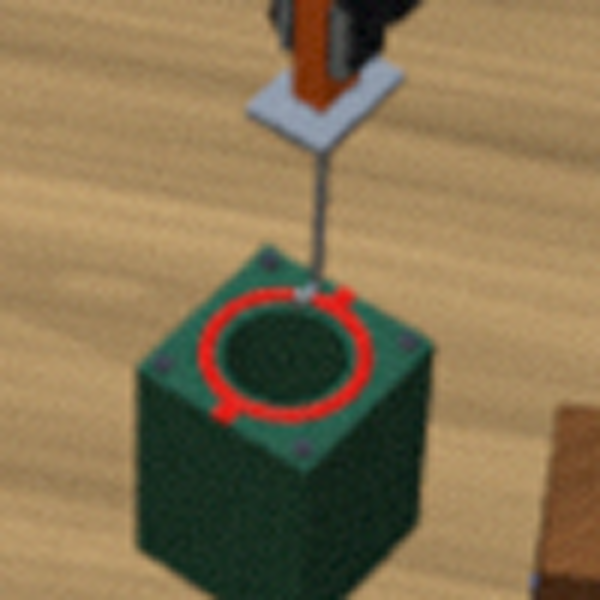

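The flange's corners show at crop (248,108), (320,152) and (405,74). The toe is at (305,293), over the far rim of the bore as intended.

Run:
```python
from h import *
s=load("scene2")
S=lambda u,v:((u+.5)/6-.5+300,(v+.5)/6-.5+170)
iS=lambda p:np.round(((p[0]-300+.5)*6-.5,(p[1]-170+.5)*6-.5))
C=[onz(s,S(*p),.254)[:2] for p in((248,110),(320,152),(405,76))]
print(C, np.linalg.norm(C[1]-C[0]),np.linalg.norm(C[2]-C[1]),"ctr",(C[0]+C[2])/2)
tcp=np.array([.4606,.0554]);ex=np.array([.910,-.4147]);d=(C[0]+C[2])/2-tcp;print("along hook x,y",d@ex,d@[.4147,.910])
for off in(0,-.0012,-.0025):
    o=np.append(tcp+off*ex,.2507); e3=np.append(ex,0)
    print(off,"toe",iS(proj(s,[o+e3*.014-[0,0,.1065]])[0]),"rodfoot",iS(proj(s,[o-[0,0,.105]])[0]),"corner",iS(proj(s,[o+e3*.026+np.array([-.4147,-.91,0])*.018+[0,0,.003]])[0]))
print("ring",onz(s,S(287,354),.12),[onz(s,S(*p),.12)[:2] for p in((266,245),(434,346),(304,470),(137,367))])
```

```text
[array([0.47458865, 0.02919982]), array([0.48927157, 0.05970134]), array([0.44324663, 0.08237245])] 0.03385159647210913 0.05130569480540868 ctr [0.45891764 0.05578614]
along hook x,y -0.0016910780095467438 -0.0003462891433272307
0 toe [294. 312.] rodfoot [315. 288.] corner [244. 114.]
-0.0012 toe [295. 310.] rodfoot [317. 287.] corner [246. 112.]
-0.0025 toe [297. 308.] rodfoot [319. 285.] corner [248. 110.]
ring [0.47501112 0.04803652 0.12      ] [array([0.41964986, 0.02697273]), array([0.45684397, 0.10431412]), array([0.5313673 , 0.06726831]), array([ 0.49593673, -0.00857283])]
```

drive_tool:
  moves:
    - [[0.05,0,0.5],[0,0.003,0],0.8]
    - [[0.05,0,0.5],[0,0,0],0.8]
    - [[0,0,0.5],[0,0,0],0.8]
    - [[0,0,0.5],[0,0,0],0.8]
    - [[0,0,0.4],[0,0,0],0.8]
    - [[0,0,0.2],[0,0,0],0.8]
    - [[0,0,0],[0,0,0],0.8]
    - [[0,0,0],[0,0,0],0.8]

```text
time: 7.58
tool_pos: [0.4608, 0.0552, 0.2547]
orientation: [-0.541, 0.841, -0.0, 0.0]
wrist_force: [-0.2, -0.2, -1.2]
width: 0.0155
```

```bash
python3 go.py .4605 .0543 .25 -114.5
```

```text
t 7.58 pos [460.8  55.2 254.7] yaw -114.51 F [-0.2 -0.2 -1.2] w 15.5 q6 1.86 zax [ 5.e-04  3.e-04 -1.e+00]
shift cm [ 0.1  -0.01  0.47]
rotvec [-0.0003  0.0004 -0.0001]
shift in target frame [ 0.1  -0.01  0.47]
```

drive_tool:
  moves:
    - [[0.05,0,0.4],[0,0,0],0.8]
    - [[0.05,0,0.4],[0,0,0],0.8]
    - [[0,0,0.4],[0,0,0],0.8]
    - [[0,0,0.4],[0,0,0],0.8]
    - [[0,0,0.4],[0,0,0],0.8]
    - [[0,0,0],[0,0,0],0.8]
    - [[0,0,0],[0,0,0],0.8]
    - [[0,0,0],[0,0,0],0.8]

```text
time: 8.25
tool_pos: [0.4605, 0.0541, 0.2327]
orientation: [-0.541, 0.841, -0.0, 0.0]
wrist_force: [-0.9, 0.7, -0.6]
width: 0.0155
```

```bash
python3 go.py .4605 .0543 .23 -114.5
```

```text
t 8.25 pos [460.5  54.1 232.7] yaw -114.52 F [-0.9  0.7 -0.6] w 15.5 q6 1.86 zax [ 9.e-04  2.e-04 -1.e+00]
shift cm [-0.02  0.01  0.27]
rotvec [-0.0007  0.0006 -0.0004]
shift in target frame [-0.02  0.01  0.27]
```

drive_tool:
  moves:
    - [[0,0,0.25],[0,0,0],0.8]
    - [[0,0,0.25],[0,0,0],0.8]
    - [[0,0,0.25],[0,0,0],0.8]
    - [[0,0,0.25],[0,0,0],0.8]
    - [[0,0,0.25],[0,0,0],0.8]
    - [[0,0,0.25],[0,0,0],0.8]
    - [[0,0,0],[0,0,0],0.8]
    - [[0,0,0],[0,0,0],0.8]

```text
time: 8.92
tool_pos: [0.4608, 0.0541, 0.2165]
orientation: [-0.541, 0.841, -0.0, 0.001]
wrist_force: [0.3, 0.3, -0.8]
width: 0.0153
```

drive_tool:
  moves:
    - [[0,0,0.2],[0,0,0],0.8]
    - [[0,0,0.2],[0,0,0],0.8]
    - [[0,0,0.2],[0,0,0],0.8]
    - [[0,0,0.2],[0,0,0],0.8]
    - [[0,0,0.2],[0,0,0],0.8]
    - [[0,0,0],[0,0,0],0.8]
    - [[0,0,0],[0,0,0],0.8]
    - [[0,0,0],[0,0,0],0.8]

```text
time: 9.58
tool_pos: [0.4609, 0.0541, 0.2055]
orientation: [-0.541, 0.841, -0.0, 0.001]
wrist_force: [0.0, 0.0, -1.3]
width: 0.0153
```

```bash
python3 go.py .4605 .0543 .2 -114.5
```

```text
t 9.58 pos [460.9  54.1 205.5] yaw -114.52 F [ 0.   0.  -1.3] w 15.3 q6 1.86 zax [ 1.9e-03  1.0e-04 -1.0e+00]
shift cm [-0.01  0.04  0.55]
rotvec [-0.0017  0.0008 -0.0003]
shift in target frame [-0.01  0.04  0.55]
```

drive_tool:
  moves:
    - [[0,0.03,0.2],[0,0,0],0.8]
    - [[0,0,0.2],[0,0,0],0.8]
    - [[0,0,0.2],[0,0,0],0.8]
    - [[0,0,0.2],[0,0,0],0.8]
    - [[0,0,0],[0,0,0],0.8]
    - [[0,0,0],[0,0,0],0.8]
    - [[0,0,0],[0,0,0],0.8]
    - [[0,0,0],[0,0,0],0.8]

```text
time: 10.25
tool_pos: [0.4606, 0.0542, 0.1967]
orientation: [-0.541, 0.841, -0.001, 0.001]
wrist_force: [-0.3, -0.2, -1.2]
width: 0.015
```

```bash
python3 go.py .4605 .0543 .19 -114.5
```

```text
t 10.25 pos [460.6  54.2 196.7] yaw -114.52 F [-0.3 -0.2 -1.2] w 15.0 q6 1.86 zax [ 2.e-03  1.e-04 -1.e+00]
shift cm [-0.    0.02  0.67]
rotvec [-0.0018  0.0009 -0.0003]
shift in target frame [-0.    0.02  0.67]
```

drive_tool:
  moves:
    - [[0,0,0.2],[0,0,0],0.8]
    - [[0,0,0.2],[0,0,0],0.8]
    - [[0,0,0.2],[0,0,0],0.8]
    - [[0,0,0.2],[0,0,0],0.8]
    - [[0,0,0],[0,0,0],0.8]
    - [[0,0,0],[0,0,0],0.8]
    - [[0,0,0],[0,0,0],0.8]
    - [[0,0,0],[0,0,0],0.8]

```text
time: 10.92
tool_pos: [0.4607, 0.0542, 0.1878]
orientation: [-0.541, 0.841, -0.001, 0.001]
wrist_force: [0.6, -0.1, -0.4]
width: 0.0157
```

```bash
python3 go.py .4605 .0543 .18 -114.5
```

```text
t 10.92 pos [460.7  54.2 187.8] yaw -114.51 F [ 0.6 -0.1 -0.4] w 15.7 q6 1.86 zax [ 0.0021  0.     -1.    ]
shift cm [-0.    0.03  0.78]
rotvec [-0.0019  0.0009 -0.0002]
shift in target frame [-0.    0.02  0.78]
```

drive_tool:
  moves:
    - [[0,0,0.15],[0,0,0],0.8]
    - [[0,0,0.15],[0,0,0],0.8]
    - [[0,0,0.15],[0,0,0],0.8]
    - [[0,0,0.1],[0,0,0],0.8]
    - [[0,0,0],[0,0,0],0.8]
    - [[0,0,0],[0,0,0],0.8]
    - [[0,0,0],[0,0,0],0.8]
    - [[0,0,0],[0,0,0],0.8]

```text
time: 11.58
tool_pos: [0.4608, 0.0542, 0.1819]
orientation: [-0.541, 0.841, -0.001, 0.001]
wrist_force: [-1.0, -0.3, -1.5]
width: 0.0155
```

```bash
python3 go.py .4605 .0543 .18 -114.5
```

```text
t 11.58 pos [460.8  54.2 181.9] yaw -114.52 F [-1.  -0.3 -1.5] w 15.5 q6 1.86 zax [ 0.0024  0.     -1.    ]
shift cm [0.   0.03 0.19]
rotvec [-0.0022  0.001  -0.0003]
shift in target frame [0.   0.03 0.19]
```

drive_tool:
  moves:
    - [[0,-0.2,0],[0,0,0],0.8]
    - [[0,-0.2,0],[0,0,0],0.8]
    - [[0,-0.2,0],[0,0,0],0.8]
    - [[0,-0.2,0],[0,0,0],0.8]
    - [[0,-0.2,0],[0,0,0],0.8]
    - [[0,-0.1,0],[0,0,0],0.8]
    - [[0,0,0],[0,0,0],0.8]
    - [[0,0,0],[0,0,0],0.8]

```text
time: 12.25
tool_pos: [0.4724, 0.0489, 0.1822]
orientation: [-0.541, 0.841, -0.001, 0.001]
wrist_force: [-0.5, -0.6, -0.8]
width: 0.0152
```

```bash
python3 go.py .4711 .0496 .18 -114.5
```

```text
t 12.25 pos [472.4  48.9 182.2] yaw -114.53 F [-0.5 -0.6 -0.8] w 15.2 q6 1.85 zax [ 3.1e-03 -2.0e-04 -1.0e+00]
shift cm [-0.01  0.15  0.21]
rotvec [-0.0029  0.0011 -0.0005]
shift in target frame [-0.01  0.15  0.22]
```

drive_tool:
  moves:
    - [[0,0.15,0],[0,0,0],0.8]
    - [[0,0,-0.2],[-0.002,0.001,0],0.8]
    - [[0,0,-0.3],[0,0,0],0.8]
    - [[0,0,-0.3],[0,0,0],0.8]
    - [[0,0,-0.2],[0,0,0],0.8]
    - [[0,0,0],[0,0,0],0.8]
    - [[0,0,0],[0,0,0],0.8]
    - [[0,0,0],[0,0,0],0.8]

```text
time: 12.92
tool_pos: [0.4708, 0.0498, 0.1937]
orientation: [-0.541, 0.841, -0.0, 0.0]
wrist_force: [0.7, 0.3, -1.4]
width: 0.0154
```

drive_tool:
  moves:
    - [[0,0,-0.2],[0,0,0],0.8]
    - [[0,0,-0.2],[0,0,0],0.8]
    - [[0,0,-0.2],[0,0,0],0.8]
    - [[0,0,-0.2],[0,0,0],0.8]
    - [[0,0,-0.2],[0,0,0],0.8]
    - [[0,0,-0.2],[0,0,0],0.8]
    - [[0,0,-0.2],[0,0,0],0.8]
    - [[0,0,-0.2],[0,0,0],0.8]

```text
time: 13.58
tool_pos: [0.4697, 0.0499, 0.2078]
orientation: [-0.541, 0.841, 0.001, -0.001]
wrist_force: [3.6, -0.3, -7.3]
width: 0.0151
```

```bash
python3 go.py .4711 .0496 .22 -114.5
```

```text
t 13.58 pos [469.7  49.9 207.8] yaw -114.53 F [ 3.6 -0.3 -7.3] w 15.1 q6 1.85 zax [-1.7e-03  4.0e-04 -1.0e+00]
shift cm [-0.03 -0.13 -1.22]
rotvec [ 0.0017 -0.0003 -0.0006]
shift in target frame [-0.03 -0.13 -1.22]
```

drive_tool:
  moves:
    - [[0,-0.1,-0.3],[0.001,0,0],0.8]
    - [[0,-0.03,-0.3],[0,0,0],0.8]
    - [[0,0,-0.3],[0,0,0],0.8]
    - [[0,0,-0.3],[0,0,0],0.8]
    - [[0,0,-0.3],[0,0,0],0.8]
    - [[0,0,-0.3],[0,0,0],0.8]
    - [[0,0,-0.3],[0,0,0],0.8]
    - [[0,0,0],[0,0,0],0.8]

```text
time: 14.25
tool_pos: [0.4703, 0.0496, 0.2306]
orientation: [-0.541, 0.841, 0.001, -0.001]
wrist_force: [1.3, 0.4, -7.5]
width: 0.0152
```

```bash
python3 go.py .4711 .0496 .25 -114.5
```

```text
t 14.25 pos [470.3  49.6 230.6] yaw -114.53 F [ 1.3  0.4 -7.5] w 15.2 q6 1.85 zax [-2.7e-03  8.0e-04 -1.0e+00]
shift cm [-0.03 -0.07 -1.94]
rotvec [ 0.0028 -0.0004 -0.0005]
shift in target frame [-0.03 -0.07 -1.94]
```

drive_tool:
  moves:
    - [[0,-0.07,-0.3],[0.002,0,0],0.8]
    - [[0,0,-0.3],[0,0,0],0.8]
    - [[0,0,-0.3],[0,0,0],0.8]
    - [[0,0,-0.3],[0,0,0],0.8]
    - [[0,0,-0.3],[0,0,0],0.8]
    - [[0,0,-0.3],[0,0,0],0.8]
    - [[0,0,-0.3],[0,0,0],0.8]
    - [[0,0,0],[0,0,0],0.8]

```text
time: 14.92
tool_pos: [0.4704, 0.0496, 0.2536]
orientation: [-0.541, 0.841, 0.001, -0.001]
wrist_force: [1.1, 0.9, -6.3]
width: 0.0156
```

```bash
python3 go.py .4711 .0496 .26 -114.5
```

```text
t 14.92 pos [470.4  49.6 253.6] yaw -114.53 F [ 1.1  0.9 -6.3] w 15.6 q6 1.85 zax [-2.3e-03  4.0e-04 -1.0e+00]
shift cm [-0.03 -0.06 -0.64]
rotvec [ 0.0022 -0.0005 -0.0005]
shift in target frame [-0.03 -0.06 -0.64]
```

drive_tool:
  moves:
    - [[0,-0.05,-0.06],[0.002,0,0],0.8]
    - [[0,0,-0.06],[0,0,0],0.8]
    - [[0,0,-0.06],[0,0,0],0.8]
    - [[0,0,-0.06],[0,0,0],0.8]
    - [[0,0,-0.06],[0,0,0],0.8]
    - [[0,0,-0.06],[0,0,0],0.8]
    - [[0,0,-0.06],[0,0,0],0.8]
    - [[0,0,-0.06],[0,0,0],0.8]

```text
time: 15.58
tool_pos: [0.4702, 0.0496, 0.2582]
orientation: [-0.541, 0.841, 0.001, -0.001]
wrist_force: [0.5, 0.2, -7.8]
width: 0.0153
```

drive_tool:
  moves:
    - [[0,0,-0.06],[0,0,0],0.8]
    - [[0,0,-0.06],[0,0,0],0.8]
    - [[0,0,-0.06],[0,0,0],0.8]
    - [[0,0,-0.06],[0,0,0],0.8]
    - [[0,0,-0.06],[0,0,0],0.8]
    - [[0,0,-0.06],[0,0,0],0.8]
    - [[0,0,-0.06],[0,0,0],0.8]
    - [[0,0,-0.06],[0,0,0],0.8]

```text
time: 16.25
tool_pos: [0.4702, 0.0496, 0.2635]
orientation: [-0.541, 0.841, 0.001, -0.001]
wrist_force: [0.9, 2.0, -8.2]
width: 0.0151
```

drive_tool:
  moves:
    - [[0,-0.05,-0.06],[0.002,0,0],0.8]
    - [[0,0,-0.06],[0,0,0],0.8]
    - [[0,0,-0.06],[0,0,0],0.8]
    - [[0,0,-0.06],[0,0,0],0.8]
    - [[0,0,-0.06],[0,0,0],0.8]
    - [[0,0,-0.06],[0,0,0],0.8]
    - [[0,0,-0.06],[0,0,0],0.8]
    - [[0,0,-0.06],[0,0,0],0.8]

```text
time: 16.92
tool_pos: [0.4693, 0.0497, 0.2644]
orientation: [-0.541, 0.841, 0.002, -0.002]
wrist_force: [4.5, -0.2, -18.4]
width: 0.0154
```

```bash
python3 go.py .4711 .0496 .27 -114.5
```

```text
t 16.92 pos [469.3  49.7 264.4] yaw -114.54 F [  4.5  -0.2 -18.4] w 15.4 q6 1.85 zax [-5.1e-03  5.0e-04 -1.0e+00]
shift cm [-0.07 -0.16 -0.57]
rotvec [ 0.0048 -0.0017 -0.0007]
shift in target frame [-0.07 -0.16 -0.56]
```

drive_tool:
  moves:
    - [[0,-0.02,-0.06],[0.001,0,0],0.8]
    - [[0,0,-0.06],[0.001,0,0],0.8]
    - [[0,0,-0.06],[0,0,0],0.8]
    - [[0,0,-0.06],[0,0,0],0.8]
    - [[0,0,-0.06],[0,0,0],0.8]
    - [[0,0,-0.06],[0,0,0],0.8]
    - [[0,0,-0.06],[0,0,0],0.8]
    - [[0,0,-0.06],[0,0,0],0.8]

```text
time: 17.58
tool_pos: [0.4684, 0.0499, 0.2647]
orientation: [-0.541, 0.841, 0.002, -0.003]
wrist_force: [6.0, -0.1, -24.0]
width: 0.0157
```

drive_tool:
  moves:
    - [[0,0,-0.04],[0,0,0],0.8]
    - [[0,0,-0.04],[0,0,0],0.8]
    - [[0,0,-0.045],[0,0,0],0.8]
    - [[0,0,-0.045],[0,0,0],0.8]
    - [[0,0,-0.045],[0,0,0],0.8]
    - [[0,0,-0.045],[0,0,0],0.8]
    - [[0,0,-0.045],[0,0,0],0.8]
    - [[0,0,-0.045],[0,0,0],0.8]

```text
time: 18.25
tool_pos: [0.4686, 0.0498, 0.2647]
orientation: [-0.54, 0.841, 0.003, -0.003]
wrist_force: [6.1, -0.5, -22.6]
width: 0.0155
```

drive_tool:
  moves:
    - [[0,0,-0.045],[0,0,0],0.8]
    - [[0,0,-0.045],[0,0,0],0.8]
    - [[0,0,-0.045],[0,0,0],0.8]
    - [[0,0,-0.045],[0,0,0],0.8]
    - [[0,0,-0.045],[0,0,0],0.8]
    - [[0,0,-0.045],[0,0,0],0.8]
    - [[0,0,-0.045],[0,0,0],0.8]
    - [[0,0,-0.045],[0,0,0],0.8]

```text
time: 18.92
tool_pos: [0.4687, 0.0497, 0.2647]
orientation: [-0.54, 0.841, 0.003, -0.003]
wrist_force: [5.6, -0.4, -23.2]
width: 0.0155
```

```bash
python3 go.py .4711 .0496 .257 -114.5
```

```text
t 18.92 pos [468.7  49.7 264.7] yaw -114.59 F [  5.6  -0.4 -23.2] w 15.5 q6 1.85 zax [-0.0091  0.0018 -1.    ]
shift cm [-0.09 -0.23  0.77]
rotvec [ 0.0091 -0.0021 -0.0016]
shift in target frame [-0.09 -0.23  0.77]
```

drive_tool:
  moves:
    - [[0,0,0.1],[0,0,0],0.8]
    - [[0,-0.05,0.1],[0.004,-0.001,-0.001],0.8]
    - [[-0.05,-0.1,0.15],[0.004,-0.001,0],0.8]
    - [[-0.03,0,0.15],[0,0,0],0.8]
    - [[0,0,0.15],[0,0,0],0.8]
    - [[0,0,0.15],[0,0,0],0.8]
    - [[0,0,0],[0,0,0],0.8]
    - [[0,0,0],[0,0,0],0.8]

```text
time: 19.58
tool_pos: [0.4716, 0.0494, 0.2639]
orientation: [-0.541, 0.841, -0.002, 0.002]
wrist_force: [-0.8, -0.1, -8.6]
width: 0.0156
```

```bash
python3 go.py .4711 .0496 .2545 -114.5
```

```text
t 19.58 pos [471.6  49.4 263.9] yaw -114.49 F [-0.8 -0.1 -8.6] w 15.6 q6 1.85 zax [ 0.0051 -0.0022 -1.    ]
shift cm [0.   0.06 0.94]
rotvec [-0.0055  0.0001  0.0001]
shift in target frame [0.   0.05 0.94]
```

drive_tool:
  moves:
    - [[0,0,0.15],[-0.002,0,0],0.8]
    - [[0,0.03,0.15],[-0.002,0,0],0.8]
    - [[0,0,0.15],[0,0,0],0.8]
    - [[0,0,0.15],[0,0,0],0.8]
    - [[0,0,0.15],[0,0,0],0.8]
    - [[0,0,0],[0,0,0],0.8]
    - [[0,0,0],[0,0,0],0.8]
    - [[0,0,0],[0,0,0],0.8]

```text
time: 20.25
tool_pos: [0.473, 0.0493, 0.259]
orientation: [-0.541, 0.841, -0.002, 0.002]
wrist_force: [-1.1, 0.5, -0.5]
width: 0.0152
```

```bash
python3 go.py .4711 .0496 .2545 -114.5
```

```text
t 20.25 pos [473.   49.3 259. ] yaw -114.49 F [-1.1  0.5 -0.5] w 15.2 q6 1.85 zax [ 0.0061 -0.001  -1.    ]
shift cm [0.05 0.18 0.45]
rotvec [-0.0059  0.0016  0.0002]
shift in target frame [0.05 0.18 0.45]
```

drive_tool:
  moves:
    - [[0.03,0.08,0.15],[-0.003,0.001,0],0.8]
    - [[0.03,0.08,0.15],[-0.003,0,0],0.8]
    - [[0,0,0.15],[0,0,0],0.8]
    - [[0,0,0.05],[0,0,0],0.8]
    - [[0,0,0],[0,0,0],0.8]
    - [[0,0,0],[0,0,0],0.8]
    - [[0,0,0],[0,0,0],0.8]
    - [[0,0,0],[0,0,0],0.8]

```text
time: 20.92
tool_pos: [0.4725, 0.0489, 0.2542]
orientation: [-0.541, 0.841, -0.001, 0.001]
wrist_force: [-0.1, 1.2, -0.7]
width: 0.015
```

```bash
python3 go.py .4605 .0543 .254 -114.5;  python3 - <<'E'
from h import *
from station import manip
c=manip.capture("scene"); pickle.dump(c,open("scene3.pkl","wb"))
cv2.imwrite("pics/scene3.png",cv2.resize(c["image"][170:270,300:400],None,fx=6,fy=6,interpolation=cv2.INTER_CUBIC))
E
```

```text
t 20.92 pos [472.5  48.9 254.2] yaw -114.5 F [-0.1  1.2 -0.7] w 15.0 q6 1.85 zax [ 3.3e-03 -4.0e-04 -1.0e+00]
shift cm [0.01 1.32 0.02]
rotvec [-0.0032  0.001   0.    ]
shift in target frame [0.01 1.32 0.02]
```

View pics/scene3.png

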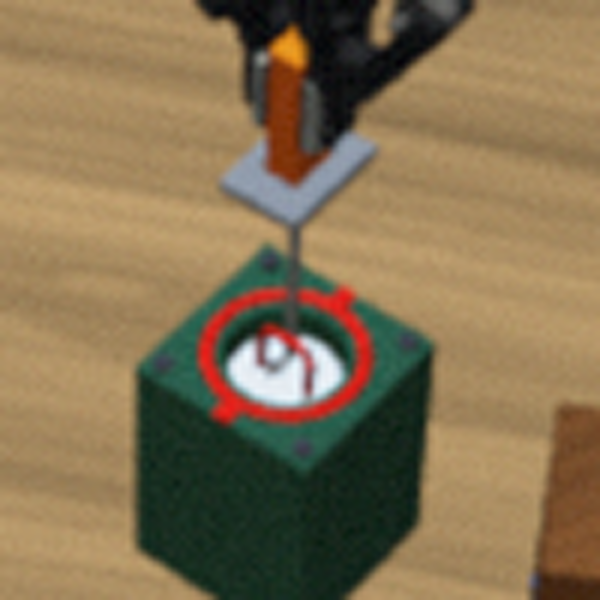

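The plunger is up, with its red arch visible inside the ring around (290,345), and the rod stands behind the bar. Now I back the hook out.

drive_tool:
  moves:
    - [[0,0.15,0],[-0.003,0.001,0],0.8]
    - [[0,0.15,0],[0,0,0],0.8]
    - [[0,0.15,0],[0,0,0],0.8]
    - [[0,0.15,0],[0,0,0],0.8]
    - [[0,0.15,0],[0,0,0],0.8]
    - [[0,0,0],[0,0,0],0.8]
    - [[0,0,0],[0,0,0],0.8]
    - [[0,0,0],[0,0,0],0.8]

```text
time: 21.63
tool_pos: [0.4653, 0.0523, 0.2546]
orientation: [-0.541, 0.841, -0.001, 0.0]
wrist_force: [0.4, -0.6, -0.9]
width: 0.0151
```

```bash
python3 go.py .4600 .0545 .254 -114.5;  python3 - <<'E'
from h import *
s=load("scene3")
S=lambda u,v:((u+.5)/6-.5+300,(v+.5)/6-.5+170)
for z in (.2245,.2215):
    C=[onz(s,S(*p),z+.003)[:2] for p in((220,185),(293,226),(378,150))]
    d=(C[0]+C[2])/2-[.4725,.0489]; ex=np.array([.910,-.4147]); print(z,d@ex,d@[.4147,.910],C[1]-[.4725,.0489])
E
```

```text
t 21.63 pos [465.3  52.3 254.6] yaw -114.49 F [ 0.4 -0.6 -0.9] w 15.1 q6 1.86 zax [ 1.4e-03 -6.0e-04 -1.0e+00]
shift cm [0.02 0.57 0.05]
rotvec [-0.0015  0.0001  0.0001]
shift in target frame [0.02 0.57 0.06]
0.2245 0.0011127926646663543 0.001084463723499474 [0.03122647 0.00462875]
0.2215 -0.0012213618626752516 -0.000547210485266127 [0.02851825 0.00412466]
```

drive_tool:
  moves:
    - [[0,0.2,0],[0,0,0],0.8]
    - [[0,0.2,0],[0,0,0],0.8]
    - [[0,0.15,0],[0,0,0],0.8]
    - [[0,0,0],[0,0,0],0.8]
    - [[0,0,0],[0,0,0],0.8]
    - [[0,0,-0.2],[0,0,0],0.8]
    - [[0,0,-0.2],[0,0,0],0.8]
    - [[0,0,0],[0,0,0],0.8]

```text
time: 22.3
tool_pos: [0.4597, 0.0548, 0.2589]
orientation: [-0.541, 0.841, -0.001, 0.0]
wrist_force: [-0.3, -0.3, -0.8]
width: 0.0155
```

```bash
python3 go.py .4600 .0545 .257 -114.5
```

```text
t 22.3 pos [459.7  54.8 258.9] yaw -114.5 F [-0.3 -0.3 -0.8] w 15.5 q6 1.86 zax [ 1.3e-03 -6.0e-04 -1.0e+00]
shift cm [ 0.01 -0.04  0.19]
rotvec [-0.0014 -0.      0.0001]
shift in target frame [ 0.01 -0.04  0.19]
```

drive_tool:
  moves:
    - [[0,0,-0.3],[0,0,0],0.8]
    - [[0,0,-0.3],[0,0,0],0.8]
    - [[0,0,-0.4],[0,0,0],0.8]
    - [[0,0,-0.5],[0,0,0],0.8]
    - [[0,0,-0.8],[0,0,0],0.8]
    - [[0,0,-1.2],[0,0,0],0.8]
    - [[0,0,-1.6],[0,0,0],0.8]
    - [[0,0,-1.6],[0,0,0],0.8]

```text
time: 22.97
tool_pos: [0.4581, 0.0549, 0.3282]
orientation: [-0.541, 0.841, 0.001, -0.002]
wrist_force: [0.1, -0.4, -0.9]
width: 0.0154
```

```bash
python3 go.py .517 .2005 .315 -85
```

```text
t 22.97 pos [458.1  54.9 328.2] yaw -114.51 F [ 0.1 -0.4 -0.9] w 15.4 q6 1.86 zax [-4.3e-03  2.0e-04 -1.0e+00]
shift cm [-15.69   0.68   1.29]
rotvec [ 0.0044 -0.0006 -0.5151]
shift in target frame [-13.99  -7.13   1.32]
```

drive_tool:
  moves:
    - [[-1.8,0,0.1],[0.004,0,-0.1],0.8]
    - [[-1.9,0,0.1],[0,0,-0.1],0.8]
    - [[-1.9,0,0.1],[0,0,-0.1],0.8]
    - [[-1.9,0,0.1],[0,0,-0.1],0.8]
    - [[-1.9,0,0.1],[0,0,-0.1],0.8]
    - [[-1.9,-0.6,0.1],[0,0,0],0.8]
    - [[-1.9,-0.6,0.1],[0,0,0],0.8]
    - [[0,0,0],[0,0,0],0.8]

```text
time: 23.63
tool_pos: [0.492, 0.1889, 0.3337]
orientation: [0.739, -0.673, 0.007, -0.005]
wrist_force: [-0.4, -0.4, -0.6]
width: 0.0158
```

```bash
python3 go.py .5165 .201 .315 -85
```

```text
t 23.63 pos [492.  188.9 333.7] yaw -84.65 F [-0.4 -0.4 -0.6] w 15.8 q6 1.62 zax [ 0.016  -0.0022 -0.9999]
shift cm [-0.99 -2.52  1.91]
rotvec [-0.0157 -0.0036  0.0062]
shift in target frame [-0.99 -2.54  1.87]
```

drive_tool:
  moves:
    - [[-0.35,-0.9,0.6],[-0.006,-0.002,0.003],0.8]
    - [[-0.35,-0.9,0.6],[-0.006,-0.002,0.003],0.8]
    - [[-0.3,-0.7,0.6],[-0.003,0,0],0.8]
    - [[0,0,0],[0,0,0],0.8]
    - [[0,0,0],[0,0,0],0.8]
    - [[0,0,0],[0,0,0],0.8]
    - [[0,0,0],[0,0,0],0.8]
    - [[0,0,0],[0,0,0],0.8]

```text
time: 24.3
tool_pos: [0.5169, 0.2007, 0.3192]
orientation: [0.738, -0.675, 0.001, -0.001]
wrist_force: [0.8, 0.0, -1.4]
width: 0.015
```

```bash
python3 go.py .5165 .201 .28 -85
```

```text
t 24.3 pos [516.9 200.7 319.2] yaw -84.89 F [ 0.8  0.  -1.4] w 15.0 q6 1.64 zax [ 2.7e-03 -8.0e-04 -1.0e+00]
shift cm [-0.04  0.05  3.92]
rotvec [-0.0027 -0.0011  0.002 ]
shift in target frame [-0.03  0.04  3.92]
```

drive_tool:
  moves:
    - [[-0.03,0.04,0.8],[-0.002,-0.001,0],0.8]
    - [[0,0,0.8],[0,0,0],0.8]
    - [[0,0,0.8],[0,0,0],0.8]
    - [[0,0,0.8],[0,0,0],0.8]
    - [[0,0,0.6],[0,0,0],0.8]
    - [[0,0,0],[0,0,0],0.8]
    - [[0,0,0],[0,0,0],0.8]
    - [[0,0,0],[0,0,0],0.8]

```text
time: 24.97
tool_pos: [0.5152, 0.2003, 0.2763]
orientation: [0.738, -0.675, -0.0, 0.001]
wrist_force: [0.4, 0.3, -0.8]
width: 0.0154
```

```bash
python3 go.py .5165 .201 .25 -85
python3 - <<'E'
from h import *
from station import manip
c=manip.capture("scene"); pickle.dump(c,open("scene4.pkl","wb"))
cv2.imwrite("pics/scene4.png",cv2.resize(c["image"][180:280,360:460],None,fx=6,fy=6,interpolation=cv2.INTER_CUBIC))
E
```

```text
t 24.97 pos [515.2 200.3 276.3] yaw -84.91 F [ 0.4  0.3 -0.8] w 15.4 q6 1.64 zax [-1.2e-03 -3.0e-04 -1.0e+00]
shift cm [-0.06 -0.14  2.63]
rotvec [ 0.0012 -0.0002  0.0015]
shift in target frame [-0.06 -0.14  2.63]
```

View pics/scene4.png

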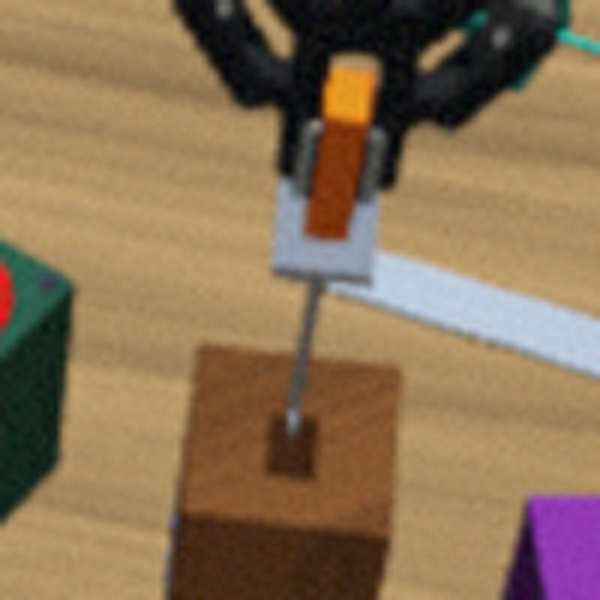

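The toe at (293,430) is centred over the slot at (292,447), so I go down.

drive_tool:
  moves:
    - [[-0.05,-0.07,0.3],[0,0,0],0.8]
    - [[0,-0.07,0.4],[0,0,0],0.8]
    - [[0,0,0.4],[0,0,0],0.8]
    - [[0,0,0.4],[0,0,0],0.8]
    - [[0,0,0.4],[0,0,0],0.8]
    - [[0,0,0.4],[0,0,0],0.8]
    - [[0,0,0.4],[0,0,0],0.8]
    - [[0,0,0],[0,0,0],0.8]

```text
time: 25.68
tool_pos: [0.5175, 0.2012, 0.2479]
orientation: [0.738, -0.675, 0.001, -0.001]
wrist_force: [0.3, 0.3, -0.8]
width: 0.0152
```

```bash
python3 go.py .5165 .201 .17 -85
```

```text
t 25.68 pos [517.5 201.2 247.9] yaw -84.91 F [ 0.3  0.3 -0.8] w 15.2 q6 1.64 zax [ 1.6e-03  1.0e-04 -1.0e+00]
shift cm [0.01 0.12 7.79]
rotvec [-0.0016 -0.0001  0.0016]
shift in target frame [0.01 0.1  7.79]
```

drive_tool:
  moves:
    - [[0,0.1,0.6],[-0.001,0,0],0.8]
    - [[0,0,0.6],[0,0,0],0.8]
    - [[0,0,0.6],[0,0,0],0.8]
    - [[0,0,0.6],[0,0,0],0.8]
    - [[0,0,0.6],[0,0,0],0.8]
    - [[0,0,0.6],[0,0,0],0.8]
    - [[0,0,0.6],[0,0,0],0.8]
    - [[0,0,0],[0,0,0],0.8]

```text
time: 26.35
tool_pos: [0.516, 0.201, 0.2007]
orientation: [0.738, -0.675, -0.0, 0.0]
wrist_force: [-1.0, -0.0, -0.6]
width: 0.0151
```

```bash
python3 go.py .5165 .201 .161 -85
```

```text
t 26.35 pos [516.  201.  200.7] yaw -84.91 F [-1.  -0.  -0.6] w 15.1 q6 1.64 zax [-6.e-04 -2.e-04 -1.e+00]
shift cm [ 0.01 -0.05  3.97]
rotvec [ 0.0006 -0.0001  0.0016]
shift in target frame [ 0.01 -0.05  3.97]
```

drive_tool:
  moves:
    - [[0,-0.05,0.6],[0,0,0],0.8]
    - [[0,0,0.6],[0,0,0],0.8]
    - [[0,0,0.6],[0,0,0],0.8]
    - [[0,0,0.6],[0,0,0],0.8]
    - [[0,0,0.5],[0,0,0],0.8]
    - [[0,0,0.4],[0,0,0],0.8]
    - [[0,0,0.2],[0,0,0],0.8]
    - [[0,0,0],[0,0,0],0.8]

```text
time: 27.02
tool_pos: [0.5166, 0.201, 0.1616]
orientation: [0.738, -0.675, -0.0, 0.0]
wrist_force: [-0.4, 0.3, -1.0]
width: 0.0154
```

drive_tool:
  moves:
    - [[0,0,0.08],[0,0,0],0.8]
    - [[0,0,0.08],[0,0,0],0.8]
    - [[0,0,0.08],[0,0,0],0.8]
    - [[0,0,0.08],[0,0,0],0.8]
    - [[0,0,0],[0,0,0],0.8]
    - [[0,0,0],[0,0,0],0.8]
    - [[0,0,0],[0,0,0],0.8]
    - [[0,0,0],[0,0,0],0.8]

```text
time: 27.68
tool_pos: [0.5175, 0.2012, 0.1594]
orientation: [0.738, -0.675, 0.001, -0.001]
wrist_force: [-0.3, -0.0, -1.2]
width: 0.0151
```

```bash
python3 go.py .5165 .201 .158 -85
```

```text
t 27.68 pos [517.5 201.2 159.4] yaw -84.91 F [-0.3 -0.  -1.2] w 15.1 q6 1.64 zax [ 1.6e-03  2.0e-04 -1.0e+00]
shift cm [0.01 0.1  0.14]
rotvec [-0.0016  0.      0.0016]
shift in target frame [0.01 0.1  0.14]
```

Just above; feel down to contact.

drive_tool:
  moves:
    - [[0,0.08,0.06],[-0.001,0,0],0.8]
    - [[0,0,0.06],[0,0,0],0.8]
    - [[0,0,0.06],[0,0,0],0.8]
    - [[0,0,0.06],[0,0,0],0.8]
    - [[0,0,0.05],[0,0,0],0.8]
    - [[0,0,0],[0,0,0],0.8]
    - [[0,0,0],[0,0,0],0.8]
    - [[0,0,0],[0,0,0],0.8]

```text
time: 28.35
tool_pos: [0.5171, 0.2013, 0.1577]
orientation: [0.738, -0.675, 0.001, -0.001]
wrist_force: [-1.5, 0.6, 2.2]
width: 0.0149
```

```bash
python3 go.py .5165 .201 .158 -85
```

```text
t 28.35 pos [517.1 201.3 157.7] yaw -84.9 F [-1.5  0.6  2.2] w 14.9 q6 1.64 zax [ 1.9e-03  2.0e-04 -1.0e+00]
shift cm [ 0.02  0.06 -0.03]
rotvec [-0.0019  0.      0.0018]
shift in target frame [ 0.02  0.06 -0.03]
```

Contact is at TCP z = 157.7 mm, the same height as at pick-up. Now I release.

drive_tool:
  moves:
    - [[0,0,0],[0,0,0],1.8]
    - [[0,0,0],[0,0,0],2.2]
    - [[0,0,0],[0,0,0],3]
    - [[0,0,0],[0,0,0],4]
    - [[0,0,0],[0,0,0],5]
    - [[0,0,0],[0,0,0],6]
    - [[0,0,0],[0,0,0],6]
    - [[0,0,0],[0,0,0],6]

```text
time: 29.02
tool_pos: [0.5174, 0.2013, 0.1574]
orientation: [0.738, -0.675, 0.001, -0.001]
wrist_force: [-0.0, -0.8, 0.7]
width: 0.0604
```

drive_tool:
  moves:
    - [[0,0,-0.5],[0,0,0],6]
    - [[0,0,-1],[0,0,0],6]
    - [[0,0,-1.5],[0,0,0],6]
    - [[0,0,-2],[0,0,0],6]
    - [[0,0,-2],[0,0,0],6]
    - [[0,0,-2],[0,0,0],6]
    - [[0,0,-2],[0,0,0],6]
    - [[0,0,-1],[0,0,0],6]

```text
time: 29.68
tool_pos: [0.5153, 0.2009, 0.2845]
orientation: [0.738, -0.675, -0.001, 0.001]
wrist_force: [0.7, -0.2, 0.4]
width: 0.0598
```

drive_tool:
  moves:
    - [[0,0,0],[0,0,0],6]
    - [[0,0,0],[0,0,0],6]
    - [[0,0,0],[0,0,0],6]
    - [[0,0,0],[0,0,0],6]
    - [[0,0,0],[0,0,0],6]
    - [[0,0,0],[0,0,0],6]
    - [[0,0,0],[0,0,0],6]
    - [[0,0,0],[0,0,0],6]

```text
time: 30.35
tool_pos: [0.5145, 0.2008, 0.2832]
orientation: [0.738, -0.675, -0.001, 0.002]
wrist_force: [-0.7, 0.5, 0.3]
width: 0.0599
```

```bash
python3 go.py
python3 - <<'E'
from h import *
from station import manip
c=manip.capture("scene"); pickle.dump(c,open("scene5.pkl","wb"))
cv2.imwrite("pics/scene5.png",cv2.resize(c["image"][200:300,315:435],None,fx=6,fy=6,interpolation=cv2.INTER_CUBIC))
E
```

```text
t 30.35 pos [514.5 200.8 283.2] yaw -84.91 F [-0.7  0.5  0.3] w 59.9 q6 1.64 zax [-3.9e-03 -7.0e-04 -1.0e+00]
```

View pics/scene5.png

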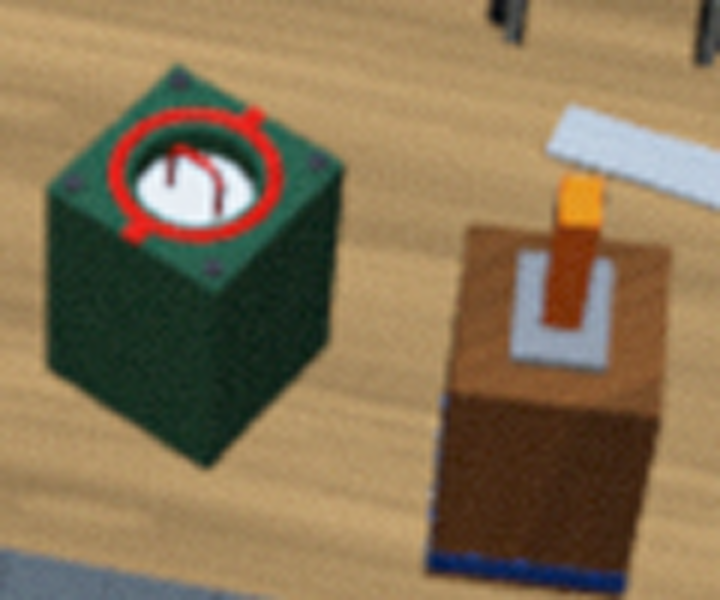

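The tool stands upright with its flange flat on the stand. The red arch is up, with its top bar around crop (198,152). A last numeric check of the eye height and tool position, then I hand in.

Run:
```python
from h import *
from station import manip
s=load("scene5")
S=lambda u,v:((u+.5)/6-.5+315,(v+.5)/6-.5+200)
for z in(.0,.12,.124,.131,.137): print(z,(proj(s,[[.4754,.0477,z]])[0]-[315,200]+.5)*6-.5)
C=np.mean([onz(s,S(*p),.13)[:2] for p in((518,250),(614,260),(606,368),(511,358))],0);print("flange ctr",C,"from stand",np.linalg.norm(C-[.5165,.2006]))
h=onz(s,S(581,200),.195);print("handle top",h)
```

```text
0.0 [188.00822975 357.22193927]
0.12 [195.96799961 174.56596447]
0.124 [196.25133997 168.06404166]
0.131 [196.7501836  156.61688026]
0.137 [197.18082928 146.73468433]
flange ctr [0.51610792 0.20036799] from stand 0.0004555844062051887
handle top [0.51640837 0.200309   0.195     ]
```

```bash
python3 -c "
from station import manip
print(manip.hand_in())"
```

```text
the job is handed in; nothing more can be done
None
```

The job is done and handed in at about 30 s of the 72 s allowed; the hand-in reports no verdict.

**What I did:** I took the orange hook tool out of the wooden stand and hooked the red eye, then drew the plunger up to its stop, which I felt at about 11 mm above the post's top. I held the pull against the stop for over 1.3 s, unhooked, and set the tool back in the slot. Then I opened the fingers and moved the gripper clear.

**Last checks:**
- **Plunger:** the eye is about 11–13 mm above the post's top in the image, which agrees with the height felt. It needs to be over 4 mm.
- **Hook tool:** the flange centre is within about 1 mm of the stand's axis. The handle top lies directly over it, so the tool is upright. The flange touched down at the same height as at pick-up, so the tool had not slipped in the grip.
- **Fingers:** they are open and clear of the tool, with no force at the wrist.

**What differed:**
- **Pull force:** it settled at about 22–23 N instead of 20 N, including about 6 N sideways. One reading peaked at 24.7 N in all at the wrist, close to the 25 N guide and under the 30 N limit.
- **Unhooking:** the first lowering move hardly moved the arm and had to be repeated.
- **Not checked:** I did not compare the bystanders or the yellow plunger with their starting positions at the end. No force reading pointed to contact with them.

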